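# Pack the wood-filler pail into its carton and shut the flaps

### The arm

A 6-joint arm with a two-finger parallel gripper is mounted at the origin on the work surface. World frame = base frame: x ahead of the robot, y to its left, z up, the work surface at z = 0. Lengths are in m, angles in rad, forces in N, time in s.
With the tool pointing down it reaches from about 0.275 to 0.85 m from the base axis. Payload 5.2 kg.
Tool frame: the origin (TCP) lies on the centre line of the jaws, within the pads' length; the fingertips stand 8 mm ahead of it and the grasp point (between the pads) lies 11 mm behind it (r.tip_reach is the distance from the TCP to the fingertips, in m); z points along the fingers, y is the line along which they close (so a half turn about z gives the same grasp; the last joint's range is limited). The gripper opens to 85 mm and grips with 20 to 120 N. Pads are 22 mm wide; open, the fingers measure 114 mm over their backs; the gripper's body (76 mm by 85 mm) begins 54 mm behind the grasp point. The pads swing forward as they close: fully open they stand 13 mm farther back than shut.
Start: joints at [-1.353, 0.259, 1.535, -0, 1.348, -0.203], TCP at [0.225, -0.502, 0.239] pointing down, gripper open.
Joint ranges: [-3.14, 3.14], [-0.91, 2.08], [0.19, 2.58], [-1.22, 4.36], [0.22, 2.71], [-3.12, 3.12]. Speed limits (rad/s): [2.57, 2.57, 3.14, 3.14, 3.14, 3.14].

### API

Orientations are given as a unit quaternion [w, x, y, z].
In Python, from bench import r gives the robot as it stands.
- The arm moves only by the tool apply_moves, never from a script. Its arguments are lists of equal length, an entry for each row: "slide": the shift along the tool's x, y, z in cm, a list of three; "twist": the turn, a rotation vector about the tool's x, y, z in rad, a list of three. A call has 1 to 10 rows; each row is the pose to reach, as a shift and turn from the pose commanded when the call began, along the tool's axes at that moment; what a row does not reach only later rows make up. A row lasts 1/10 s, in which the tool goes at most 50 mm and 8.59 degrees, less where a joint would pass 70% of its speed; a pose out of reach is approached as far as the arm can. A call with a gripper value outside its range is refused whole. "jaw" is the finger opening in cm, from 0 to 8.54, set as the call begins (left out, the last holds). The fingers move at their own pace and stop on an object; "newtons" is the grip in N (left out, the last holds). Time passes only in rows, so rows that repeat a pose let the fingers close. It gives the time, the measured TCP pose, the force, the opening and the grip force at its end, in the units of the state.
- r.observe(): the state, without advancing time (a new reading comes with each control period).
- r.grab_frame(name): name is "scene" or "top" or "wrist"; returns (picture, depth): 420x560x3 uint8, red, green, blue; 420x560 float32, m along the optical axis (not along the pixel's ray), 0 where there is no reading.
- r.get_calibration(name): a dict with "intrinsics" (3x3 intrinsics, pixels), "world_from_camera" (4x4, takes a point from camera to world coordinates); the wrist camera has in their place "mount" (4x4, takes a point from camera to tool coordinates, whose origin is the TCP and whose axes are the flange's). Camera axes: x right, y down, z forward; pixel columns grow to the right and rows downward; lengths in m; the calibration is good to about 2 mm. The wrist camera is an equidistant fisheye: a pixel r from the principal point sees the ray r / f radians off the axis. A picture is of the moment at which its call begins: read the wrist's pose just before it. get_calibration takes no time and is no camera call.
- r.hand_in(): hands the job in; it is judged then, once.
Trained networks look in the newest picture that a camera, given by its name, has taken for a name from the list of things; names that differ only in an ending like _2 or _b are one class to them, and where a whole thing is asked for, a point or a joint stands for the part that bears it (a point fixed in the world has none). Each returns a list of dicts, best first, with "conf" (0 to 1); they miss things now and then, are a little off and sometimes report something else, mostly with a low value. They report only what shows in the picture. A call takes as long as a camera call. They do not tell look-alikes from the thing itself.
- r.trace(camera, name): "pixels" (420x560 bool, what is visible of it) and "extent" ([left, top, width, height] in pixels, round what is visible of it).
- r.place_of(camera, name): "position" ([row, column] in pixels: a listed point, or the origin of a listed thing).
The state is a dict: "time_s": time; "joint_positions": joint angles; "joint_vel": joint speeds; "effort": joint torques, N m; "ee_pos": TCP position; "eef_rot": TCP orientation; "ft_force": force on the tool from outside, world axes, zero at the start; "moment": the same for the moment, N m; "finger_gap": finger opening in m; "grip_force": force on a finger pad.
Only numpy, scipy, OpenCV 4.12 (cv2) and the standard library are available. Lean on these libraries where they do the work, as an engineer would, in place of code of your own. Each camera call takes 0.05 s, during which the arm holds its last target. There are 200 camera calls.

### The job

Lift the orange-lidded pail of wood filler by its handle and set it down gently, upright, on the bottom of the cardboard carton without dropping it. Let go of it, then fold the carton's two long flaps down flat, so that the carton is closed over the pail. Keep the pail roughly upright all the time and leave everything else on the bench where it is.

Things in the scene. Friction and masses are not known exactly. Their poses are not given: they have to be found in the camera images.
- pail: The pail to pack: squat round white plastic pail, closed, with an ORANGE lid and orange band; 100 mm across the lid, 86 mm across the foot, 68 mm high, too wide to grip by its body; 0.3 to 0.6 kg. Stands on the bench at the start. Origin: centre of its underside, z up. Its bail handle pivots on two lugs 52 mm out along its +y and -y, 58 mm above the underside.
- pail_bail: The pail's white bail handle: an arch 110 mm wide with a black grip across its top. Origin: middle of the pivot line; y along the pivot line and the grip, z from the pivots to the grip. It swings about y with light friction and stays where left, within 0.35 rad of upright at the start; lifted by the grip, the pail swings to hang below it.
- pail_grip (a point): Centre of the pail's black grip: a round bar 14 mm thick and 60 mm long along the bail's y, 56 mm from the pivot line, so 114 mm above the pail's underside when the bail is upright; there are 39 mm free between lid and grip then.
- carton: Open cardboard carton, fixed to the bench: outside 210 mm (its x) x 150 mm (its y) x 135 mm high, walls and bottom 4 mm, inside 142 mm wide. Its short flaps are already tucked inside against the end walls (196 mm left between) and need nothing. Origin: centre of its underside on the bench, z up. Pail with upright bail fits under the shut flaps with 10 mm to spare.
- flap_left (a joint): Angle (rad) of the long flap hinged on the carton's +y rim (208 mm long, 74 mm from hinge to free edge, 4 mm thick): 0 = folded down flat, closed; 1.57 = upright; more = leaning outward. Starts at 1.75 to 2.1. Light card with a slightly stiff crease: stays where left, moves under about 1 N at its free edge.
- flap_right (a joint): The same for the long flap hinged on the carton's -y rim.
- flap_left_hinge (a point): Middle of the hinge line of the left flap, on the carton's +y rim, 135 mm above the bench.
- flap_right_hinge (a point): Middle of the hinge line of the right flap, on the carton's -y rim.
- flap_left_edge (a point): Middle of the left flap's free edge. Standing open it is 60 to 75 mm above the rim; when both flaps are flat the two free edges meet along the middle of the carton.
- flap_right_edge (a point): Middle of the right flap's free edge.
- spare: Bystander: a second pail of the same shape and size with a GREEN lid and band and a bail handle that may lean well over. Origin: centre of its underside.
- tin: Bystander: round tin of finish, blue with a bare metal lid, no handle, 82 mm across, 101 mm high. Origin: centre of its underside.
- mug: Bystander: blue mug, 82 mm across, 92 mm high. Origin: centre of its underside.
- glue: Bystander: yellow glue bottle with orange cap, 64 mm across, 170 mm high. Origin: centre of its underside.
- sander: Bystander: cork sanding block 115 x 68 x 26 mm. Origin: centre of its underside.
- hammer: Bystander: hammer 280 mm long, lying flat at the right of the bench. Origin: in its underside, z up.
- tape: Bystander: yellow tape measure 75 x 36 x 66 mm. Origin: centre of its underside.
There are look-alikes about, which are no part of the job. Leave any pink or yellow look-alike of the pail alone.

How it is judged:
On the way, in this order (a step that is already met when the one before it is completed fails the run):
1. the pail is lifted clear of the bench (more than 30 mm) by its handle: the fingers hold the handle (height (world z) of pail above 0.03 m and contact force between the fingers and pail_bail above 1 N), for 0.2 s.
2. the pail stands upright on the bottom of the carton, let go and at rest, with neither flap shut yet (x of pail in the frame of carton between -0.06 and 0.06 m and y of pail in the frame of carton between -0.04 and 0.04 m and z of pail in the frame of carton below 0.012 m and angle between pail's own z axis and vertical below 0.12 rad and contact force between the fingers and pail below 0.05 N and linear speed of pail below 0.03 m/s and value of joint each of flap_left, flap_right above 0.6 rad), for 0.2 s.
At the end, for the whole second after the job is handed in: The orange-lidded pail stands on the carton's bottom (underside within 12 mm of the carton's underside level, within 60 mm of the middle along the carton and 40 mm across it, tilted less than 0.12 rad), untouched and at rest, and both long flaps are folded down to within 0.15 rad of flat (x of pail in the frame of carton between -0.06 and 0.06 m and y of pail in the frame of carton between -0.04 and 0.04 m and z of pail in the frame of carton below 0.012 m and angle between pail's own z axis and vertical below 0.12 rad and contact force between the fingers and pail below 0.05 N and linear speed of pail below 0.03 m/s and value of joint each of flap_left, flap_right below 0.15 rad).
It fails at once if the pail is tipped more than 0.7 rad from upright (angle between pail's own z axis and vertical above 0.7 rad).
It fails at once if the pail is dropped: it falls faster than 0.7 m/s while the fingers do not hold it (contact force between the fingers and pail below 0.05 N and linear speed of pail above 0.7 m/s).
It fails at once if another object on the bench is moved more than 40 mm (distance of any of spare, tin, mug, glue, sander, hammer, tape from where it was at the start of the episode above 0.04 m).
It also fails if it takes over 61 s, if anything falls off the work surface, if the arm or the gripper's body presses on something with over 40 N, if the wrist force passes 120 N, or if a joint passes its speed limit or range.

## Working session

There is one attempt and no reset: what is moved stays moved. The work goes in short steps, Python scripts to look and compute and a tool call to move; the robot and the scene stay as the last step left them, time stands still between calls to the robot, and variables do not carry over. Pictures are saved under pics/ and viewed, at most 10 in all, crops included, and the job is handed in when it is done.

Besides the shell and the picture viewer there is one more tool, called after "Emit:" by a JSON object that holds its "method" and its "body", one argument or row to a line. apply_moves: Moves the arm, as the interface text tells. Its arguments: {"type":"object","properties":{"slide":{"type":"array","items":{"type":"array","items":{"type":"number"}}},"twist":{"type":"array","items":{"type":"array","items":{"type":"number"}}},"jaw":{"type":"number"},"newtons":{"type":"number"}},"required":["slide","twist"]}

```bash
mkdir -p pics; ls
cat > h.py <<'E'
import numpy as np,cv2
from scipy.spatial.transform import Rotation as R
from bench import r
def rot(q): return R.from_quat([q[1],q[2],q[3],q[0]])
def grab(n):
    p,d=r.grab_frame(n); return p,d
def world(n,row,col,d):
    c=r.get_calibration(n);K=np.array(c["intrinsics"]);T=np.array(c["world_from_camera"])
    p=np.stack([(col-K[0,2])/K[0,0]*d,(row-K[1,2])/K[1,1]*d,d,np.ones_like(d)],-1)
    return (p@T.T)[...,:3]
def cloud(n,d):
    rr,cc=np.mgrid[:420,:560]; return world(n,rr.astype(float),cc.astype(float),d.astype(float))
def save(p,f): cv2.imwrite('pics/'+f,p[...,::-1])
E
python3 - <<'E'
from h import *
ps=[]
for n in("top","scene"):
    p,d=grab(n);np.savez(n,p=p,d=d);ps.append(p)
    for k in("pail","pail_grip","carton","flap_left_hinge","flap_right_hinge","flap_left_edge","flap_right_edge"):
        for x in r.place_of(n,k)[:3]:
            a,b=x["position"];i,j=int(round(a)),int(round(b))
            print(n,k,round(x["conf"],2),int(a),int(b),world(n,a,b,np.float64(d[min(i,419),min(j,559)])).round(3))
save(np.vstack(ps)[::1],'a.png') if 0 else save(cv2.resize(np.hstack(ps),(800,300)),'a.png')
save(ps[0],'top.png')
s=r.observe();print(s["ee_pos"],s["eef_rot"],s["time_s"])
E
```

```text
pics
top pail 0.85 121 188 [0.783 0.196 0.07 ]
top pail 0.78 142 132 [0.723 0.348 0.07 ]
top pail 0.74 201 138 [0.56  0.327 0.067]
top pail_grip 0.64 170 204 [0.646 0.15  0.066]
top pail_grip 0.62 134 122 [0.746 0.378 0.07 ]
top pail_grip 0.51 108 179 [0.805 0.211 0.12 ]
top flap_left_hinge 0.77 203 285 [ 0.546 -0.073  0.135]
top flap_left_hinge 0.72 126 258 [0.767 0.001 0.069]
top flap_right_hinge 0.92 209 341 [ 0.531 -0.216  0.137]
top flap_left_edge 0.66 201 269 [ 0.567 -0.028  0.001]
top flap_left_edge 0.17 196 138 [0.567 0.316 0.107]
top flap_right_edge 0.67 206 358 [ 0.554 -0.282 -0.   ]
top flap_right_edge 0.6 204 272 [ 0.535 -0.039  0.202]
scene pail 0.81 223 443 [0.766 0.339 0.03 ]
scene pail 0.66 252 422 [0.839 0.182 0.041]
scene pail_grip 0.64 202 370 [0.665 0.143 0.118]
scene pail_grip 0.6 193 443 [ 0.614  0.508 -0.002]
scene pail_grip 0.51 218 425 [0.805 0.213 0.119]
scene carton 0.9 245 258 [ 0.637 -0.196  0.09 ]
scene carton 0.74 298 154 [ 0.6   -0.464  0.018]
scene carton 0.49 201 345 [0.497 0.195 0.013]
scene flap_left_hinge 0.67 203 281 [ 0.557 -0.074  0.132]
scene flap_right_hinge 0.66 216 226 [ 0.517 -0.22   0.12 ]
scene flap_left_edge 0.63 175 288 [ 0.534 -0.038  0.196]
scene flap_right_edge 0.76 194 218 [ 0.533 -0.245  0.204]
[ 0.22467619 -0.50200337  0.23930438] [-1.77613717e-05  9.77951465e-01  2.08832304e-01 -6.32105805e-06] 0.8
```

View pics/top.png

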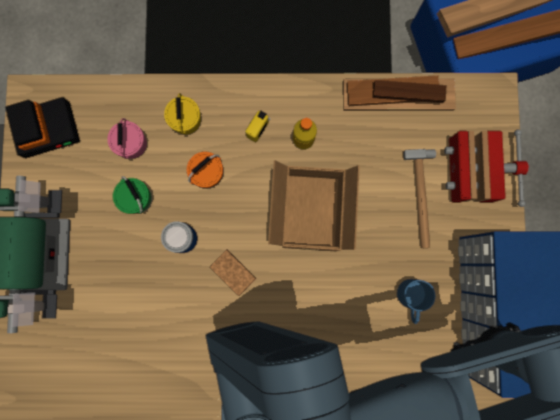

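View pics/a.png

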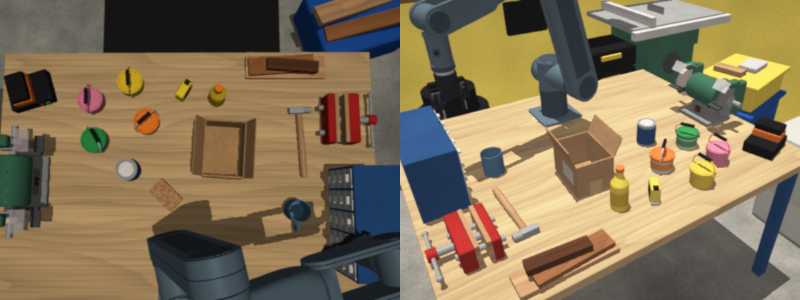

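The top view shows the orange pail at about row 170, col 205, with its black grip running diagonally. The carton is around (207, 313), with both flaps leaning outward. Next I'll measure both.

Run:
```python
from h import *
for n in("top","scene"):
    z=np.load(n+".npz");p,d=z["p"].astype(int),z["d"];W=cloud(n,d)
    near=(np.hypot(W[...,0]-.645,W[...,1]-.15)<.075)&(d>0)
    org=near&(p[...,0]>150)&(p[...,2]<70)&(p[...,1]<150)&(W[...,2]>.058)&(W[...,2]<.08)
    (c,rad)=cv2.minEnclosingCircle(W[org][:,:2].astype(np.float32)); print(n,"lid",np.round(c,3),round(rad,3),np.median(W[org][:,2]).round(3))
    g=near&(p.max(-1)<90)&(W[...,2]>.085)
    q=W[g]; m=q.mean(0);u,s,v=np.linalg.svd(q-m)
    print(n,"grip",len(q),m.round(3),q.max(0).round(3),q.min(0).round(3),v[0].round(3))
    b=near&(W[...,2]>.085); print("bail all",b.sum(),W[b].mean(0).round(3))
    # carton rim
    rim=(abs(W[...,0]-.54)<.15)&(abs(W[...,1]+.145)<.12)&(abs(W[...,2]-.134)<.006)
    q=W[rim];print("rim",len(q),cv2.minAreaRect(q[:,:2].astype(np.float32)))
    for sgn in(1,-1):
        f=(abs(W[...,0]-.54)<.15)&(abs(W[...,1]+.145)<.16)&(W[...,2]>.145)&(sgn*(W[...,1]+.145)>0)
        q=W[f]
        if len(q)>30:
            m=q.mean(0);u,s,v=np.linalg.svd(q-m);print("flap",sgn,len(q),m.round(3),"n",v[2].round(3),"ax",v[0].round(3),q[:,2].max().round(3),q.min(0).round(3),q.max(0).round(3))
    bt=(abs(W[...,0]-.54)<.11)&(abs(W[...,1]+.145)<.08)&(W[...,2]<.02)
    print("bottom",bt.sum(),cv2.minAreaRect(W[bt][:,:2].astype(np.float32)) if bt.sum() else 0)
```

```text
top lid [0.648 0.148] 0.053 0.069
top grip 94 [0.65  0.15  0.121] [0.671 0.174 0.127] [0.63  0.127 0.112] [-0.656  0.755 -0.018]
bail all 151 [0.651 0.152 0.117]
rim 690 ((0.5365913510322571, -0.14531931281089783), (0.1566655933856964, 0.21048642694950104), 86.25768280029297)
flap 1 1978 [ 0.471 -0.055  0.769] n [-0.057 -0.998 -0.015] ax [ 0.119  0.008 -0.993] 1.441 [ 0.391 -0.074  0.145] [ 0.647 -0.03   1.441]
flap -1 1048 [ 0.53  -0.235  0.18 ] n [0.062 0.945 0.321] ax [-0.998  0.063  0.008] 0.213 [ 0.427 -0.253  0.145] [ 0.635 -0.216  0.213]
bottom 3490 ((0.532884955406189, -0.14550873637199402), (0.14319610595703125, 0.21168795228004456), 86.13142395019531)
scene lid [0.653 0.146] 0.051 0.065
scene grip 38 [0.658 0.148 0.118] [0.677 0.171 0.121] [0.636 0.128 0.113] [ 0.672 -0.74  -0.028]
bail all 95 [0.663 0.141 0.112]
rim 580 ((0.5365104079246521, -0.14479166269302368), (0.1648939698934555, 0.21771809458732605), 86.50838470458984)
flap 1 1108 [ 0.55  -0.051  0.173] n [ 0.057  0.896 -0.441] ax [ 0.998 -0.064 -0.001] 0.202 [ 0.434 -0.074  0.145] [ 0.651 -0.028  0.202]
flap -1 348 [ 0.545 -0.24   0.181] n [0.058 0.957 0.286] ax [ 0.998 -0.058 -0.008] 0.208 [ 0.424 -0.254  0.145] [ 0.64  -0.223  0.208]
bottom 1785 ((0.5401595830917358, -0.14507725834846497), (0.1598072648048401, 0.2195536345243454), 89.99412536621094)
```

```bash
cat >> h.py <<'E'
def goto(pos,xyaw,tilt=0):
    """slide (cm), twist to reach pos with tool down and tool x at world yaw xyaw (deg)"""
    s=r.observe();A=rot(s["eef_rot"]);a=np.radians(xyaw)
    B=R.from_matrix(np.array([[np.cos(a),np.sin(a),0],[np.sin(a),-np.cos(a),0],[0,0,-1.]]))
    print("slide",(A.inv().apply(np.array(pos)-s["ee_pos"])*100).round(2),"twist",(A.inv()*B).as_rotvec().round(3))
E
python3 - <<'E'
from h import *
goto((.46,-.25,.32),80);goto((.651,.15,.22),131.3)
E
```

```text
slide [ 31.77 -13.39  -8.07] twist [-0.    -0.    -0.976]
slide [ 65.55 -42.1    1.93] twist [-0.    -0.    -1.871]
```

Emit:
{"method": "apply_moves", "body": {
  "slide": [
    [4,-2.5,-3],
    [8,-5,-6],
    [12,-8,-8],
    [65.5,-42.1,-8],
    [65.5,-42.1,-8],
    [65.5,-42.1,-8],
    [65.5,-42.1,-8],
    [65.5,-42.1,-8],
    [65.5,-42.1,-8],
    [65.5,-42.1,-8]
  ],
  "twist": [
    [0,0,-0.15],
    [0,0,-0.3],
    [0,0,-0.45],
    [0,0,-1.87],
    [0,0,-1.87],
    [0,0,-1.87],
    [0,0,-1.87],
    [0,0,-1.87],
    [0,0,-1.87],
    [0,0,-1.87]
  ],
  "jaw": 5
}}

```text
time_s: 1.8
ee_pos: [0.4874, -0.0978, 0.3168]
eef_rot: [0.0, 0.571, 0.821, 0.0]
ft_force: [1.1, -0.3, 0.6]
finger_gap: 0.05
grip_force: 0.0
```

Run:
```python
from h import *
s=r.observe();print(s["ee_pos"],s["eef_rot"],s["time_s"]);goto((.651,.15,.22),131.3)
```

```text
[ 0.48744553 -0.09778925  0.31679713] [4.51499944e-04 5.70638810e-01 8.21201038e-01 1.42765122e-05] 1.8
slide [17.53 23.96  9.68] twist [ 0.     0.001 -0.365]
```

Emit:
{"method": "apply_moves", "body": {
  "slide": [
    [17.5,24,2],
    [17.5,24,4],
    [17.5,24,6],
    [17.5,24,8],
    [17.5,24,9.7],
    [17.5,24,9.7],
    [17.5,24,9.7],
    [17.5,24,9.7],
    [17.5,24,9.7],
    [17.5,24,9.7]
  ],
  "twist": [
    [0,0,-0.365],
    [0,0,-0.365],
    [0,0,-0.365],
    [0,0,-0.365],
    [0,0,-0.365],
    [0,0,-0.365],
    [0,0,-0.365],
    [0,0,-0.365],
    [0,0,-0.365],
    [0,0,-0.365]
  ]
}}

```text
time_s: 2.8
ee_pos: [0.6522, 0.1455, 0.2211]
eef_rot: [0.001, 0.416, 0.91, 0.0]
ft_force: [0.0, -0.2, 0.1]
finger_gap: 0.0502
grip_force: 0.0
```

Run:
```python
from h import *
s=r.observe();print(s["ee_pos"],s["eef_rot"],s["time_s"])
A=rot(s["eef_rot"]);p,d=grab("wrist");c=r.get_calibration("wrist");K=np.array(c["intrinsics"]);M=np.array(c["mount"])
rr,cc=np.mgrid[:420,:560];x=(cc-K[0,2])/K[0,0];y=(rr-K[1,2])/K[1,1];th=np.hypot(x,y)+1e-9
t=np.tan(th)/th;P=np.stack([x*t*d,y*t*d,d],-1)
W=A.apply((P@M[:3,:3].T+M[:3,3]).reshape(-1,3)).reshape(P.shape)+s["ee_pos"]
q=p.astype(int)
near=(np.hypot(W[...,0]-.65,W[...,1]-.15)<.065)&(d>0)
o=near&(q[...,0]>150)&(q[...,2]<70)&(q[...,1]<150);print("lid",W[o].mean(0).round(3),cv2.minEnclosingCircle(W[o][:,:2].astype(np.float32)))
g=near&(q.max(-1)<90)&(W[...,2]>.085)&(W[...,2]<.14);m=W[g];print(g.sum(),m.mean(0).round(3),m.min(0).round(3),m.max(0).round(3),np.linalg.svd(m-m.mean(0),full_matrices=0)[2][0].round(3))
print(((m.min(0)+m.max(0))/2).round(3))
save(p,'w1.png');goto((.651,.15,.103),131.3)
```

```text
[0.65223483 0.14547601 0.22108284] [1.01485908e-03 4.15556806e-01 9.09566640e-01 1.97919437e-04] 2.8
lid [0.628 0.154 0.068] ((0.6492366790771484, 0.14794227480888367), 0.05407929793000221)
1335 [0.654 0.154 0.119] [0.631 0.116 0.092] [0.683 0.179 0.122] [ 0.662 -0.749 -0.009]
[0.657 0.147 0.107]
slide [ 0.45  0.18 11.83] twist [ 0.002  0.002 -0.007]
```

View pics/w1.png

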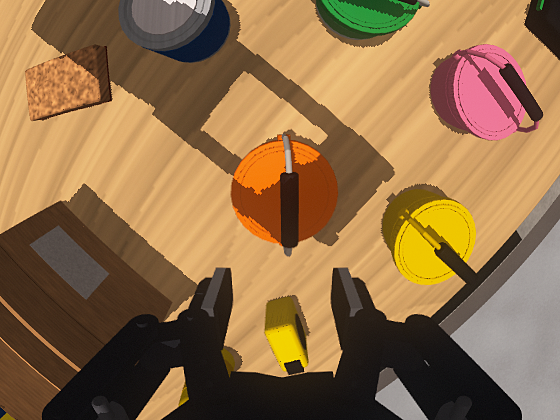

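The bar (rows 172–248, col 289) lines up with the tool's x axis and lies centred between the fingers. I'll descend and grip.

Emit:
{"method": "apply_moves", "body": {
  "slide": [
    [0.4,0.4,4],
    [0.4,0.4,7],
    [0.4,0.4,9],
    [0.4,0.4,10.5],
    [0.4,0.4,11.7],
    [0.4,0.4,11.7],
    [0.4,0.4,11.7]
  ],
  "twist": [
    [0,0,0],
    [0,0,0],
    [0,0,0],
    [0,0,0],
    [0,0,0],
    [0,0,0],
    [0,0,0]
  ]
}}

```text
time_s: 3.55
ee_pos: [0.6531, 0.1524, 0.1034]
eef_rot: [0.001, 0.415, 0.91, 0.0]
ft_force: [0.2, -0.0, 0.5]
finger_gap: 0.0502
grip_force: 0.0
```

Emit:
{"method": "apply_moves", "body": {
  "slide": [
    [0,0,0],
    [0,0,0],
    [0,0,0],
    [0,0,0],
    [0,0,0],
    [0,0,0],
    [0,0,0],
    [0,0,0]
  ],
  "twist": [
    [0,0,0],
    [0,0,0],
    [0,0,0],
    [0,0,0],
    [0,0,0],
    [0,0,0],
    [0,0,0],
    [0,0,0]
  ],
  "jaw": 0,
  "newtons": 50
}}

```text
time_s: 4.35
ee_pos: [0.6531, 0.1527, 0.1036]
eef_rot: [0.001, 0.415, 0.91, 0.0]
ft_force: [-0.8, 0.3, 5.6]
finger_gap: 0.0126
grip_force: 48.9
```

Emit:
{"method": "apply_moves", "body": {
  "slide": [
    [0,0,-1],
    [0,0,-2.5],
    [0,0,-5],
    [0,0,-7.5],
    [0,0,-10],
    [0,0,-13],
    [0,0,-16],
    [0,0,-19],
    [0,0,-22],
    [0,0,-24]
  ],
  "twist": [
    [0,0,0],
    [0,0,0],
    [0,0,0],
    [0,0,0],
    [0,0,0],
    [0,0,0],
    [0,0,0],
    [0,0,0],
    [0,0,0],
    [0,0,0]
  ]
}}

```text
time_s: 5.35
ee_pos: [0.6524, 0.1526, 0.3456]
eef_rot: [0.001, 0.415, 0.91, 0.001]
ft_force: [0.4, -0.1, -4.5]
finger_gap: 0.0126
grip_force: 49.0
```

Run:
```python
from h import *
s=r.observe();print(s["ee_pos"],s["finger_gap"],s["grip_force"],s["ft_force"])
goto((.537,-.145,.36),176.4);goto((.537,-.145,.36),86.4)
p,d=grab("scene");save(p[100:330,150:500],'s2.png')
```

```text
[0.65240491 0.15262411 0.34557149] 0.01263149242327496 49.021196365356445 [ 0.38392316 -0.05965188 -4.46501683]
slide [-14.91 -28.22  -1.47] twist [ 0.001  0.002 -0.793]
slide [-14.91 -28.22  -1.47] twist [0.002 0.001 0.778]
```

View pics/s2.png

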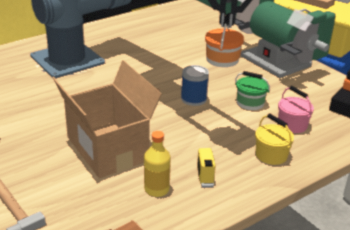

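The pail hangs cleanly from the grip, with the load reading about 4.5 N. Now I'll carry it to the carton smoothly.

Emit:
{"method": "apply_moves", "body": {
  "slide": [
    [-0.7,-1.3,-0.5],
    [-1.9,-3.5,-1.4],
    [-3.3,-6.2,-1.4],
    [-4.7,-8.9,-1.4],
    [-6.1,-11.6,-1.4],
    [-7.5,-14.3,-1.4],
    [-8.9,-17,-1.4],
    [-10.3,-19.7,-1.4],
    [-11.7,-22.2,-1.4],
    [-12.8,-24.4,-1.4]
  ],
  "twist": [
    [0,0,-0.04],
    [0,0,-0.12],
    [0,0,-0.2],
    [0,0,-0.28],
    [0,0,-0.36],
    [0,0,-0.44],
    [0,0,-0.52],
    [0,0,-0.6],
    [0,0,-0.68],
    [0,0,-0.75]
  ]
}}

```text
time_s: 6.4
ee_pos: [0.551, -0.1052, 0.3558]
eef_rot: [-0.001, 0.052, 0.999, 0.0]
ft_force: [1.1, -0.3, -5.3]
finger_gap: 0.0122
grip_force: 49.0
```

Run:
```python
from h import *
goto((.537,-.145,.36),176.4)
```

```text
slide [ 0.98 -4.1  -0.42] twist [ 0.    -0.002 -0.04 ]
```

Emit:
{"method": "apply_moves", "body": {
  "slide": [
    [0.4,-1.8,0],
    [0.7,-3,0],
    [0.9,-3.8,0],
    [1,-4.1,0],
    [1,-4.1,0],
    [1,-4.1,0],
    [1,-4.1,0],
    [1,-4.1,0]
  ],
  "twist": [
    [0,0,-0.02],
    [0,0,-0.04],
    [0,0,-0.04],
    [0,0,-0.04],
    [0,0,-0.04],
    [0,0,-0.04],
    [0,0,-0.04],
    [0,0,-0.04]
  ]
}}

```text
time_s: 7.2
ee_pos: [0.5381, -0.1432, 0.3564]
eef_rot: [0.0, 0.032, 0.999, 0.0]
ft_force: [0.1, 0.1, -4.6]
finger_gap: 0.0125
grip_force: 49.0
```

Run:
```python
from h import *
s=r.observe();A=rot(s["eef_rot"]);p,d=grab("wrist");save(p,'w3.png');goto((.537,-.145,.112),176.4)
p,d=grab("scene")
q=p.astype(int);W=cloud("scene",d)
o=(q[...,0]>150)&(q[...,2]<70)&(q[...,1]<150)&(abs(W[...,0]-.537)<.1)&(abs(W[...,1]+.145)<.1)
b=W[o];print(o.sum(),b.min(0).round(3),b.max(0).round(3),cv2.minEnclosingCircle(b[:,:2].astype(np.float32)))
for n in("top","scene"):
    if n=="top":p,d=grab("top");W=cloud("top",d);
    for sg in(1,-1):
        f=(abs(W[...,0]-.54)<.12)&(abs(W[...,1]+.145-sg*.085)<.035)&(W[...,2]>.145)&(W[...,2]<.22);print(n,sg,f.sum(),W[f].mean(0).round(3) if f.any() else 0)
```

```text
slide [ 0.09 -0.18 24.44] twist [ 0.    -0.    -0.002]
266 [ 0.493 -0.197  0.267] [ 0.589 -0.101  0.325] ((0.5403624773025513, -0.1501465141773224), 0.04953990504145622)
top 1 570 [ 0.552 -0.051  0.177]
top -1 167 [ 0.464 -0.233  0.186]
scene 1 570 [ 0.552 -0.051  0.177]
scene -1 167 [ 0.464 -0.233  0.186]
```

View pics/w3.png

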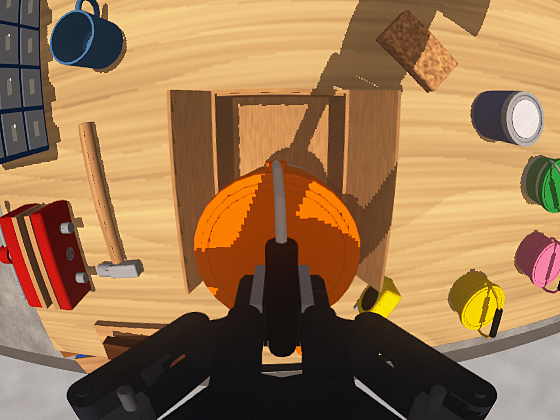

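The pail hangs level over the carton (wrist image), centred between the flaps. Lowering.

Emit:
{"method": "apply_moves", "body": {
  "slide": [
    [0.1,-0.2,1.5],
    [0.1,-0.2,4],
    [0.1,-0.2,7],
    [0.1,-0.2,10],
    [0.1,-0.2,13],
    [0.1,-0.2,16],
    [0.1,-0.2,19],
    [0.1,-0.2,21.5],
    [0.1,-0.2,23],
    [0.1,-0.2,23.7]
  ],
  "twist": [
    [0,0,0],
    [0,0,0],
    [0,0,0],
    [0,0,0],
    [0,0,0],
    [0,0,0],
    [0,0,0],
    [0,0,0],
    [0,0,0],
    [0,0,0]
  ]
}}

```text
time_s: 8.35
ee_pos: [0.536, -0.1452, 0.1177]
eef_rot: [-0.001, 0.033, 0.999, 0.001]
ft_force: [-0.2, 0.0, -5.0]
finger_gap: 0.0128
grip_force: 48.9
```

Emit:
{"method": "apply_moves", "body": {
  "slide": [
    [0,0,0.3],
    [0,0,0.6],
    [0,0,0.9],
    [0,0,1.1],
    [0,0,1.2],
    [0,0,1.2],
    [0,0,1.2]
  ],
  "twist": [
    [0,0,0],
    [0,0,0],
    [0,0,0],
    [0,0,0],
    [0,0,0],
    [0,0,0],
    [0,0,0]
  ]
}}

```text
time_s: 9.05
ee_pos: [0.5371, -0.1456, 0.1079]
eef_rot: [0.0, 0.033, 0.999, -0.0]
ft_force: [0.1, 1.3, -2.5]
finger_gap: 0.0125
grip_force: 49.3
```

Emit:
{"method": "apply_moves", "body": {
  "slide": [
    [0,0,0.1],
    [0,0,0.2],
    [0,0,0.2]
  ],
  "twist": [
    [0,0,0],
    [0,0,0],
    [0,0,0]
  ]
}}

```text
time_s: 9.35
ee_pos: [0.5373, -0.1457, 0.1075]
eef_rot: [0.001, 0.033, 0.999, -0.0]
ft_force: [-3.9, 3.7, 11.2]
finger_gap: 0.0121
grip_force: 50.6
```

Emit:
{"method": "apply_moves", "body": {
  "slide": [
    [0,0,0],
    [0,0,0],
    [0,0,0],
    [0,0,0],
    [0,0,0],
    [0,0,0]
  ],
  "twist": [
    [0,0,0],
    [0,0,0],
    [0,0,0],
    [0,0,0],
    [0,0,0],
    [0,0,0]
  ],
  "jaw": 4
}}

```text
time_s: 9.95
ee_pos: [0.5367, -0.1457, 0.1053]
eef_rot: [-0.0, 0.033, 0.999, 0.0]
ft_force: [0.6, 0.6, 0.0]
finger_gap: 0.0398
grip_force: 0.0
```

Emit:
{"method": "apply_moves", "body": {
  "slide": [
    [0,0,-2],
    [0,0,-5],
    [0,0,-9],
    [0,0,-13],
    [0,0,-17],
    [0,0,-19],
    [0,0,-19]
  ],
  "twist": [
    [0,0,0],
    [0,0,0],
    [0,0,0],
    [0,0,0],
    [0,0,0],
    [0,0,0],
    [0,0,0]
  ]
}}

```text
time_s: 10.65
ee_pos: [0.5383, -0.1464, 0.2993]
eef_rot: [0.003, 0.033, 0.999, -0.002]
ft_force: [0.7, 0.2, -0.0]
finger_gap: 0.04
grip_force: 0.0
```

Run:
```python
from h import *
s=r.observe();A=rot(s["eef_rot"]);p,d=grab("wrist");save(p,'w4.png')
print(s["time_s"],s["ee_pos"],s["finger_gap"])
for n in("scene","top"):
    p,d=grab(n);W=cloud(n,d);q=p.astype(int)
    for sg in(1,-1):
        f=(abs(W[...,0]-.54)<.12)&(abs(W[...,1]+.145-sg*.085)<.035)&(W[...,2]>.145)&(W[...,2]<.22)
        if f.sum()>50:
            m=W[f];v=np.linalg.svd(m-m.mean(0),full_matrices=0)[2][2];print(n,sg,f.sum(),m.mean(0).round(3),v.round(3),m[:,2].max().round(3))
goto((.545,-.012,.30),176.4)
```

```text
10.65 [ 0.53827342 -0.14640091  0.2993056 ] 0.0399849574510307
scene 1 1111 [ 0.55  -0.051  0.173] [ 0.058  0.897 -0.439] 0.202
scene -1 345 [ 0.545 -0.24   0.181] [0.058 0.956 0.287] 0.206
top 1 630 [ 0.563 -0.052  0.177] [ 0.057  0.894 -0.445] 0.208
top -1 188 [ 0.451 -0.234  0.19 ] [0.068 0.943 0.327] 0.21
slide [-0.   13.37 -0.59] twist [ 0.001 -0.002 -0.003]
```

View pics/w4.png

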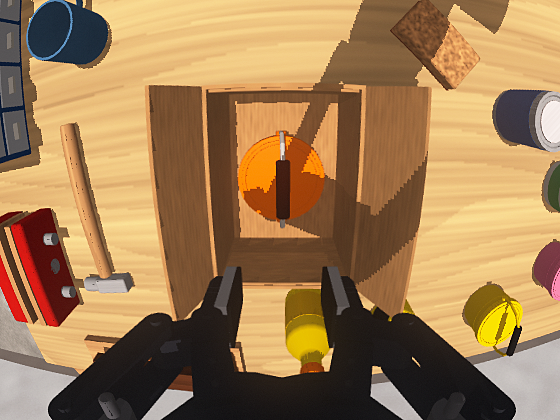

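The pail stands centred in the carton with its bail upright (rows 137–220, cols 240–325), and both flaps are clear. Next I'll shut the fingers and go outside the left flap.

Emit:
{"method": "apply_moves", "body": {
  "slide": [
    [0,4,0],
    [0,8,0],
    [0,12,0],
    [0,15,0],
    [0,15,3],
    [0,15,6],
    [0,15,9],
    [0,15,11],
    [0,15,11],
    [0,15,11]
  ],
  "twist": [
    [0,0,0],
    [0,0,0],
    [0,0,0],
    [0,0,0],
    [0,0,0],
    [0,0,0],
    [0,0,0],
    [0,0,0],
    [0,0,0],
    [0,0,0]
  ],
  "jaw": 0,
  "newtons": 30
}}

```text
time_s: 11.8
ee_pos: [0.546, 0.0041, 0.1844]
eef_rot: [-0.001, 0.033, 0.999, 0.0]
ft_force: [0.2, -0.5, -0.2]
finger_gap: 0.0003
grip_force: 0.0
```

```bash
cat >> h.py <<'E'
def carton():
    s=r.observe();e=np.array(s["ee_pos"])-[.537,-.145,0];print("carton x,y,tcp z mm",(1000*np.array([e[0]*.998-e[1]*.063,e[0]*.063+e[1]*.998,e[2]])).round(1),"t",s["time_s"],"f",np.round(s["ft_force"],1),"gap",s["finger_gap"])
E
python3 -c "
from h import *
carton()"
```

```text
carton x,y,tcp z mm [ -0.5 149.4 184.4] t 11.8 f [ 0.2 -0.5 -0.2] gap 0.00027745931772221304
```

Emit:
{"method": "apply_moves", "body": {
  "slide": [
    [0,-2,-0.4],
    [0,-4,-0.9],
    [0,-5.9,-0.9],
    [0,-6.8,-0.8],
    [0,-7.7,-0.6],
    [0,-8.6,-0.1],
    [0,-9.4,0.5],
    [0,-10,1.4],
    [0,-10.5,2.2],
    [0,-10.5,2.2]
  ],
  "twist": [
    [0,0,0],
    [0,0,0],
    [0,0,0],
    [0,0,0],
    [0,0,0],
    [0,0,0],
    [0,0,0],
    [0,0,0],
    [0,0,0],
    [0,0,0]
  ]
}}

```text
time_s: 12.8
ee_pos: [0.5387, -0.1009, 0.1616]
eef_rot: [-0.002, 0.033, 0.999, 0.0]
ft_force: [-0.5, 0.6, 0.5]
finger_gap: -0.0001
grip_force: 0.0
```

```bash
cat >> h.py <<'E'
def flaps(f=None):
    p,d=grab("scene");W=cloud("scene",d)
    if f: save(p[120:330,150:430],f)
    for k in("flap_left_edge","flap_right_edge"):
        for x in r.place_of("scene",k)[:2]:
            a,b=x["position"];print(k,round(x["conf"],2),world("scene",a,b,np.float64(d[int(a),int(b)])).round(3))
E
python3 -c "
from h import *
carton();flaps('s5.png')"
```

```text
carton x,y,tcp z mm [ -1.1  44.1 161.6] t 12.8 f [-0.5  0.6  0.5] gap -9.829347428858744e-05
flap_left_edge 0.76 [ 0.441 -0.092  0.093]
flap_right_edge 0.25 [0.606 0.321 0.018]
flap_right_edge 0.17 [ 0.571 -0.087  0.143]
```

View pics/s5.png

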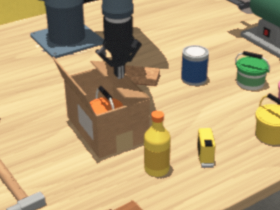

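The left flap is folded in under the fingertips. Pressing it flat.

Emit:
{"method": "apply_moves", "body": {
  "slide": [
    [0,-0.3,0.6],
    [0,-0.4,1.1],
    [0,-0.5,1.5],
    [0,-0.5,1.8],
    [0,-0.5,1.8]
  ],
  "twist": [
    [0,0,0],
    [0,0,0],
    [0,0,0],
    [0,0,0],
    [0,0,0]
  ]
}}

```text
time_s: 13.45
ee_pos: [0.5394, -0.1059, 0.1469]
eef_rot: [0.0, 0.033, 0.999, -0.0]
ft_force: [-4.6, 0.8, 12.3]
finger_gap: -0.0001
grip_force: 6.0
```

```bash
python3 -c "
from h import *
carton()"
```

```text
carton x,y,tcp z mm [-1.000e-01  3.920e+01  1.469e+02] t 13.45 f [-4.6  0.8 12.3] gap -0.00012565222677696152
```

Emit:
{"method": "apply_moves", "body": {
  "slide": [
    [0,0,-4],
    [0,0,-8],
    [0,0,-12.5],
    [0,-5,-12.5],
    [0,-10,-12.5],
    [0,-15,-12.5],
    [0,-19,-12.5],
    [0,-19,-12.5],
    [0,-19,-8],
    [0,-19,-4.5]
  ],
  "twist": [
    [0,0,0],
    [0,0,0],
    [0,0,0],
    [0,0,0],
    [0,0,0],
    [0,0,0],
    [0,0,0],
    [0,0,0],
    [0,0,0],
    [0,0,0]
  ]
}}

```text
time_s: 14.45
ee_pos: [0.5268, -0.2952, 0.1892]
eef_rot: [0.0, 0.033, 0.999, -0.0]
ft_force: [0.2, -0.7, -0.3]
finger_gap: -0.0001
grip_force: 0.0
```

```bash
python3 -c "
from h import *
carton();flaps()"
```

```text
carton x,y,tcp z mm [  -0.7 -150.6  189.2] t 14.45 f [ 0.2 -0.7 -0.3] gap -0.00011482550440695496
flap_right_edge 0.59 [ 0.537 -0.244  0.199]
```

Emit:
{"method": "apply_moves", "body": {
  "slide": [
    [0,2,0],
    [0,4,-0.3],
    [0,6,-0.4],
    [0,7,-0.3],
    [0,7.8,-0.1],
    [0,8.7,0.4],
    [0,9.5,1],
    [0,10.1,1.9],
    [0,10.6,2.7],
    [0,10.8,3.2]
  ],
  "twist": [
    [0,0,0],
    [0,0,0],
    [0,0,0],
    [0,0,0],
    [0,0,0],
    [0,0,0],
    [0,0,0],
    [0,0,0],
    [0,0,0],
    [0,0,0]
  ]
}}

```text
time_s: 15.6
ee_pos: [0.5335, -0.1869, 0.157]
eef_rot: [-0.001, 0.033, 0.999, 0.001]
ft_force: [0.0, 0.5, 1.1]
finger_gap: -0.0002
grip_force: 0.4
```

Emit:
{"method": "apply_moves", "body": {
  "slide": [
    [0,0.2,0.5],
    [0,0.2,0.9],
    [0,0.2,1.2],
    [0,0.2,1.35],
    [0,0.2,1.35]
  ],
  "twist": [
    [0,0,0],
    [0,0,0],
    [0,0,0],
    [0,0,0],
    [0,0,0]
  ]
}}

```text
time_s: 16.1
ee_pos: [0.5341, -0.1856, 0.1469]
eef_rot: [0.0, 0.033, 0.999, -0.0]
ft_force: [-5.0, 3.3, 13.4]
finger_gap: -0.0001
grip_force: 6.9
```

Contact comes at the same height as on the left, so I'll retreat and check.

Emit:
{"method": "apply_moves", "body": {
  "slide": [
    [0,0,-4],
    [0,0,-8],
    [0,0,-13],
    [0,-5,-15],
    [0,-10,-15],
    [0,-15,-15],
    [0,-20,-15],
    [0,-20,-15]
  ],
  "twist": [
    [0,0,0],
    [0,0,0],
    [0,0,0],
    [0,0,0],
    [0,0,0],
    [0,0,0],
    [0,0,0],
    [0,0,0]
  ]
}}

```text
time_s: 16.9
ee_pos: [0.5192, -0.3916, 0.2935]
eef_rot: [-0.001, 0.036, 0.999, -0.001]
ft_force: [1.2, -1.0, 0.4]
finger_gap: 0.0
grip_force: 0.0
```

Run:
```python
from h import *
for n in("scene","top"):
    p,d=grab(n);W=cloud(n,d);e=W-[.537,-.145,0];cx=e[...,0]*.998-e[...,1]*.063;cy=e[...,0]*.063+e[...,1]*.998
    for sg in(1,-1):
        f=(abs(cx)<.095)&(sg*cy>.004)&(sg*cy<.07)&(W[...,2]>.02)&(W[...,2]<.25);a=np.polyfit(sg*cy[f],W[...,2][f],1);print(n,sg,f.sum(),"slope",-a[0].round(3),np.percentile(W[...,2][f],[2,50,98]).round(3))
    if n=="scene":save(p[120:330,150:430],'s6.png')
```

```text
scene 1 941 slope 0.001 [0.134 0.137 0.141]
scene -1 1007 slope -0.001 [0.134 0.137 0.14 ]
top 1 1872 slope -0.001 [0.134 0.14  0.145]
top -1 1878 slope -0.005 [0.135 0.14  0.145]
```

View pics/s6.png

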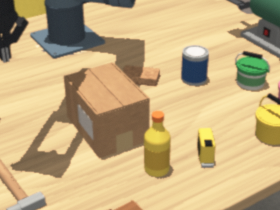

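Both flaps are flat and the carton is closed, with nothing else moved.

```bash
python3 -c "
from bench import r
print(r.hand_in())"
```

```text
the job is handed in; nothing more can be done
None
```

The orange-lidded pail stands upright on the carton's bottom with both long flaps folded flat over it, and I handed the job in at about 17 s; the hand-in returned no verdict.

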